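# Unlock the back stop of the hole-punching gauge

### The arm

A 7-joint arm with a two-finger parallel gripper is mounted at the origin on a cart in front of the work surface, level with it; the furniture and walls round the work are solid. World frame = base frame: x ahead of the robot, y to its left, z up, the work surface at z = 0. Lengths are in mm, angles in rad, forces in N, time in s.
With the tool pointing down it reaches from about 400 to 900 mm from the base axis. Payload 5.6 kg.
Tool frame: the origin (TCP) lies midway between the tips of the shut fingers; the grasp point (between the pads) lies 19 mm behind it; x points along the fingers, y is the direction in which the jaws open and shut, and the axes are right-handed (so a half turn about x gives the same grasp; the last joint's range is limited). The gripper opens to 92 mm and grips with 3 to 60 N. Pads are 20 mm wide; open, the fingers measure 128 mm over their backs; the gripper's body (75 mm by 189 mm) begins 69 mm behind the grasp point.
Start: joints at [-1.321, 0.468, -0.012, 1.603, 0.006, 1.071, -0.056], TCP at [187.654, 622.33, 214.592] pointing down, gripper open.
Joint ranges: [-2.53, 2.53], [-0.31, 2.02], [-1.57, 1.55], [0.28, 2.44], [-1.29, 4.43], [0.15, 1.84], [-2.92, 2.92]. Speed limits (rad/s): [2.57, 2.57, 3.14, 3.14, 3.14, 3.14, 3.14].

### API

Orientations are given as a rotation vector (axis times angle).
In Python, from cell import robot, grip, kin, viewer gives the robot as it stands. Calls block until the motion is done:
- robot.movep(position, orientation): joint-space move of the TCP to a pose.
- robot.servo_line(position, feed=150, rotation=None): straight line of the TCP; rotation=None keeps the orientation; feed is the mean speed in mm/s.
- robot.goto_joints(angles): joint-space move.
- grip(opening, newtons=None): opening from 0.0 (shut) to 1.0 (fully open); newtons is the grip in N (None keeps the last); returns when the fingers have stopped.
- robot.hold(seconds).
- kin.ik(position, orientation): joint angles nearest the present ones, or None.
- robot.observe(): the state.
- viewer.read_camera(name): name is "side" or "top"; returns the picture (400x640x3 uint8, red, green, blue); there is no depth.
- viewer.camera_info(name): a dict with "camera_matrix" (3x3 intrinsics, pixels), "R" (3x3) and "t" (3): a world point X has camera coordinates R X + t. Camera axes: x right, y down, z forward; pixel columns grow to the right and rows downward; lengths in mm; the calibration is good to about 2 mm. A picture is of the moment at which its call begins. camera_info takes no time and is no camera call.
A pose or a line that the arm cannot do raises robot.IKError and nothing moves.
- robot.job_done(): hands the job in, once; it reports no verdict.
Trained networks look in the newest picture that a camera, given by its name, has taken for a name from the list of things; names that differ only in an ending like _2 or _b are one class to them, and where a whole thing is asked for, a point or a joint stands for the part that bears it (a point fixed in the world has none). Each returns a list of dicts, best first, with "confidence" (0 to 1); they miss things now and then, are a little off and sometimes report something else, mostly with a low value. They report only what shows in the picture. A call takes as long as a camera call.
- viewer.silhouettes(name, camera): "mask" (400x640 bool, what is visible of it).
- viewer.pinpoint(name, camera): "at" ([x, y, z] in mm, in the coordinates of the camera as it stood for that picture, good to about 4 mm: a listed point, or the origin of a listed thing).
The state is a dict: "t": time; "joints": joint angles; "joint_velocities": joint speeds; "joint_torque": joint torques, N m; "tcp_pos": TCP position; "tcp_rot": TCP orientation; "contact_force": force on the tool from outside, world axes, zero at the start; "wrist_torque": the same for the moment, N m; "grip_width": opening from 0.0 (shut) to 1.0 (fully open).
Only numpy, scipy, OpenCV 4.12 (cv2) and the standard library are available. Lean on these libraries where they do the work, as an engineer would, in place of code of your own. Each camera call takes 0.05 s, during which the arm holds its last target.

### The job

The punching gauge in the middle of the desk has to be unlocked so that a colleague can shift its slide bar. Take the grip bar of the folding cover and fold the cover up until it stands straight upright, where its stiff hinge keeps it; then take hold of the plunger knob underneath, pull the sprung plunger all the way back so that its pin is clear of the hole in the slide bar, and finish while still holding it there. Leave the things standing round the gauge where they are.

Things in the scene. Friction and masses are not known exactly. Their poses are not given: they have to be found in the camera images.
- gauge: grey steel punching gauge, fixed to the desk. Origin: centre of its underside. Base 190 (x) x 160 (y) mm, top 12 mm up. Its -x side is the front (plunger knob, cover's grip bar), the cover's hinge is at its +x side. From front to back: knob, lug 44 mm wide, 72 high (x -5 to 15), slide bar with a row of holes, 200 mm along y (x 22 to 40), hinge posts (x 67 to 83, 77 mm high)
- cover (a joint): angle of the folding cover, rad: 0 = closed, level over the plunger; pi/2 = straight upright; stop at 1.9 (leaning back). Starts between 0 and 0.35. The hinge is stiff: the cover stays where it is left and takes about 2 to 5 N at the grip bar to fold
- cover_hinge (a point): middle of the cover's hinge axis, which runs along the gauge's y, 80 mm above the desk, 75 mm to +x of the gauge's origin
- cover_bar (a point): middle of the cover's grip bar: round steel, 10 mm thick, 120 mm long, parallel to the hinge, 190 mm from the hinge axis, in the plane of the cover (panel 130 mm wide, 4 thick) at its free edge. An open gap for a finger, 50 mm wide, lies between panel and bar. Bar 80 mm above the desk when closed, 270 when upright. It can turn between fingers that pinch it, so the hand may keep pointing down
- plunger_knob (a point): centre of the plunger's black ribbed knob: a level cylinder 24 mm in diameter and 24 mm long, axis along the gauge's x, 50 mm above the desk; seated, it is 45 mm to -x of the gauge's origin. Behind it a 10 mm shaft shows for 15 mm. The closed cover lies over it; both its sides are free for fingers, with 26 mm from its underside to the base plate
- plunger (a joint): how far the plunger is pulled back, m: 0 = pin seated 10 mm deep in its hole, 0.016 = fully back against its stop (pin tip 6 mm clear of the hole). It is pulled straight along the gauge's -x. A spring returns it: about 4 N at 0, 10 N at 0.016
- seat_hole (a point): mouth of the hole (7 mm) in the slide bar in which the plunger's pin is seated, 50 mm above the desk, 22 mm to +x of the gauge's origin
- can: bystander: round black can, 47 mm in diameter, 62 mm high, loose, to the gauge's +y; origin at the centre of its underside
- pins: bystander: small clear box of pins, 36 x 44 x 35 mm, loose, to the gauge's +y; origin at the centre of its underside
- stapler: bystander: pale stapler, 132 x 35 x 70 mm, loose, to the gauge's -y; origin at the centre of its underside
- dispenser: bystander: black tape dispenser, 29 x 111 x 58 mm, loose, on the left; origin at the centre of its underside

How it is judged:
By the outcome, as a careful person would: the job done as asked, in the order asked, and still so for the second after the job is handed in, while the arm keeps its last pose, push and grip.
It also fails if it takes over 48 s, if anything falls off the work surface, if the arm or the gripper's body presses on something with over 40 N, if the wrist force passes 120 N, or if a joint passes its speed limit or range.

## Working session

There is one attempt and no reset: what is moved stays moved. The work goes in short steps, each a Python script; the robot and the scene stay as the last script left them, time stands still between calls to the robot, and variables do not carry over. Pictures are saved under pics/ and viewed, and the job is handed in when it is done.

```bash
mkdir -p pics; ls; cat > h.py <<'E'
import numpy as np, cv2
from cell import robot, grip, kin, viewer
from scipy.spatial.transform import Rotation as Rn
def snap(c,f):
    im=viewer.read_camera(c); cv2.imwrite('pics/'+f,cv2.cvtColor(np.asarray(im),cv2.COLOR_RGB2BGR)); return im
def w(c,p):
    i=viewer.camera_info(c); return np.array(i["R"]).T@(np.array(p)-np.array(i["t"]))
def px(c,X):
    i=viewer.camera_info(c); q=np.array(i["camera_matrix"])@(np.array(i["R"])@np.array(X)+np.array(i["t"])); return q[:2]/q[2]
def pp(n,c,k=2):
    for d in viewer.pinpoint(n,c)[:k]: print(n,c,round(d["confidence"],2),w(c,d["at"]).round(1),px(c,w(c,d["at"])).round(0))
E
python3 - <<'E'
from h import *
for c in ("side","top"):
    snap(c,c+"0.png")
    i=viewer.camera_info(c); print(c,(-np.array(i["R"]).T@i["t"]).round(0))
    for n in ["gauge","cover_hinge","cover_bar","plunger_knob","seat_hole","can","pins","stapler","dispenser"]: pp(n,c)
o=robot.observe(); print(o["tcp_rot"],o["t"],Rn.from_rotvec(o["tcp_rot"]).as_matrix().round(2))
E
```

```text
pics
side [  62. -973.  923.]
gauge side 0.91 [5.905e+02 1.710e+01 3.000e-01] [346. 234.]
cover_hinge side 0.67 [661.9 -11.3  79.6] [375. 211.]
cover_bar side 0.69 [5.907e+02 1.780e+01 3.000e-01] [346. 234.]
cover_bar side 0.56 [490.8  51.3 138.3] [309. 196.]
plunger_knob side 0.51 [547.6  32.   53.3] [331. 220.]
seat_hole side 0.59 [617.3   7.4  52. ] [357. 219.]
can side 0.52 [690.8 167.8   2.9] [353. 197.]
pins side 0.69 [691.9 170.1   4.6] [353. 196.]
pins side 0.68 [584.6 170.4   0.6] [322. 205.]
stapler side 0.78 [ 518.1 -127.8    3.6] [346. 272.]
dispenser side 0.68 [394.6 346.3   2.2] [246. 190.]
top [ 448.   59. 1052.]
gauge top 0.78 [590.1  16.    4.3] [344. 168.]
cover_hinge top 0.63 [659.5  -8.7  81.1] [357. 135.]
cover_bar top 0.93 [488.5  54.6 134.5] [329. 206.]
plunger_knob top 0.46 [548.9  27.3  49.5] [340. 183.]
can top 0.79 [691.2 170.4   2.6] [285. 129.]
pins top 0.84 [586.5 176.4   1.7] [282. 169.]
stapler top 0.71 [491.4  55.1 137.2] [329. 204.]
dispenser top 0.56 [397.9 347.6   2.2] [213. 241.]
[ 0.22988081  1.55851874 -0.22993049] 1.0 [[ 0.    0.29  0.96]
 [-0.    0.96 -0.29]
 [-1.   -0.    0.  ]]
```

View pics/side0.png

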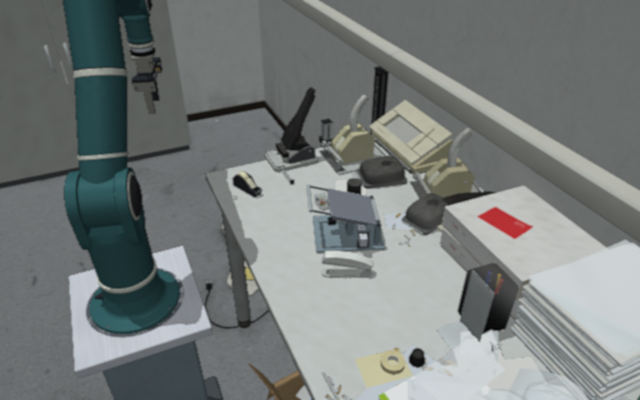

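View pics/top0.png

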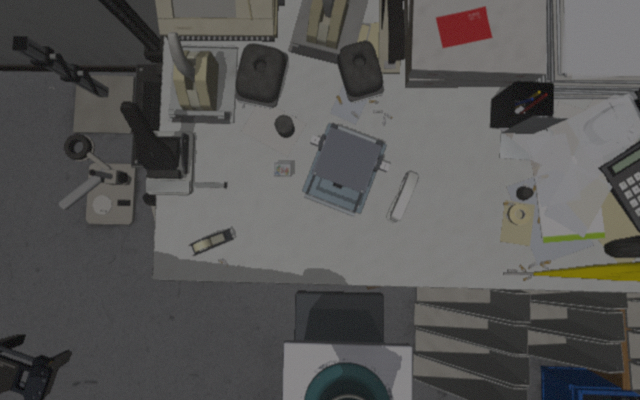

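The side view shows the gauge around (346,234) with the cover slightly raised and its bar near (309,196). The top view shows the bar near (329,206), so both cameras agree with the network points. Next I fit a pose to those points and check IK.

```bash
cat >> h.py <<'E'
def model(p):
    x,y,a,th=p; u=np.array([np.cos(a),np.sin(a),0]); O=np.array([x,y,0]); z=np.array([0,0,1])
    return dict(gauge=O,cover_hinge=O+75*u+80*z,cover_bar=O+75*u+80*z-190*np.cos(th)*u+190*np.sin(th)*z,plunger_knob=O-45*u+50*z,seat_hole=O+22*u+50*z),u
def down(jaw):
    x=np.array([0,0,-1.]); y=np.array(jaw)/np.linalg.norm(jaw); return Rn.from_matrix(np.c_[x,y,np.cross(x,y)]).as_rotvec()
E
python3 - <<'E'
from h import *
from scipy.optimize import least_squares
P=[]
for k in range(2):
  for c in ("side","top"):
    viewer.read_camera(c)
    for n in ["gauge","cover_hinge","cover_bar","plunger_knob","seat_hole"]:
        for d in viewer.pinpoint(n,c): P.append((n,c,d["confidence"],w(c,d["at"])))
f=lambda p:np.concatenate([(model(p)[0][n]-X)*min(1,q+.2) for n,c,q,X in P])
r=least_squares(f,[590,17,-.35,.3],loss="soft_l1",f_scale=4); print(r.x)
for n,c,q,X in P: print(n,c,round(q,2),(X-model(r.x)[0][n]).round(1))
np.save("fit.npy",r.x); m,u=model(r.x); v=np.cross([0,0,1],u); print(m)
for s in(1,-1):
  for nm,X,j in (("bar",m["cover_bar"],u),("up",m["cover_hinge"]+[0,0,190],u),("knob",m["plunger_knob"],v)):
    for dz in (-19,60):
        q=kin.ik(X+[0,0,dz],down(s*j)); print(s,nm,dz,None if q is None else np.round(q,2))
for c in("side","top"):
    im=cv2.imread("pics/%s0.png"%c); 
    for n,X in m.items(): cv2.circle(im,tuple(int(a) for a in px(c,X)),1,(0,0,255),-1)
    a,b=px(c,m["gauge"]).astype(int); cv2.imwrite("pics/%s0z.png"%c,cv2.resize(im[max(0,b-75):b+75,a-100:a+100],None,fx=4,fy=4,interpolation=cv2.INTER_CUBIC))
print(robot.observe()["t"])
E
```

```text
[ 5.90585624e+02  1.62475825e+01 -3.30089274e-01  2.97689997e-01]
gauge side 0.91 [-0.9 -2.7 -1. ]
gauge side 0.64 [ 73.9 -27.7  78.5]
cover_hinge side 0.85 [-0.2  1.7  1.2]
cover_bar side 0.66 [ 4.3  0.2 -0.1]
plunger_knob side 0.6 [-0.1 -1.5  2.4]
seat_hole side 0.81 [2.4 0.2 2.8]
gauge top 0.82 [2.5 0.2 1. ]
cover_hinge top 0.77 [-2.   2.5  3.4]
cover_hinge top 0.58 [-265.3  356.8  -80. ]
cover_hinge top 0.51 [-72.3 185.3 -77.6]
cover_bar top 0.62 [ 0.2  2.2 -0.2]
plunger_knob top 0.38 [1.2 2.7 1.8]
gauge side 0.9 [-2.4 -0.7 -3.1]
cover_hinge side 0.73 [ 1.9 -1.1  2. ]
cover_bar side 0.74 [ 0.3 -1.2  0.6]
plunger_knob side 0.58 [ 0.9 -1.5 -0.5]
seat_hole side 0.95 [ 2.3 -3.6 -0.2]
gauge top 0.82 [-0.8  1.3  4.5]
cover_hinge top 0.94 [-2.7  0.1  3.4]
cover_bar top 0.93 [ 0.1  3.4 -0.9]
plunger_knob top 0.62 [ 1.6 -2.7  0.3]
seat_hole top 0.31 [ -93.7 -136.2  -48.6]
{'gauge': array([590.58562351,  16.24758253,   0.        ]), 'cover_hinge': array([661.53662934,  -8.06197881,  80.        ]), 'cover_bar': array([489.69977104,  50.8135593 , 135.72939209]), 'plunger_knob': array([548.01502002,  30.83331933,  50.        ]), 'seat_hole': array([611.39791856,   9.11677787,  50.        ])}
1 bar -19 [-0.66  0.38  0.59  2.09 -0.3   0.75 -0.21]
1 bar 60 [-0.72  0.24  0.64  2.03 -0.18  0.92 -0.32]
1 up -19 [-0.53  0.52  0.72  1.57 -0.36  1.19 -0.07]
1 up 60 [-0.54  0.46  0.74  1.47 -0.32  1.33 -0.11]
1 knob -19 [-0.32  0.57  0.25  1.98 -0.23  0.62  1.33]
1 knob 60 [-0.42  0.45  0.38  1.96 -0.23  0.78  1.33]
-1 bar -19 [-0.24  0.34  0.08  2.07 -0.04  0.73  2.68]
-1 bar 60 [-0.34  0.22  0.2   2.01 -0.05  0.91  2.69]
-1 up -19 [-0.19  0.46  0.21  1.55 -0.1   1.15  2.85]
-1 up 60 [-0.25  0.41  0.29  1.45 -0.12  1.3   2.87]
-1 knob -19 [-0.91  0.89  1.11  2.02 -1.03  0.95 -1.13]
-1 knob 60 [-0.93  0.7   1.12  1.99 -0.78  0.97 -1.31]
2.2
```

View pics/side0z.png

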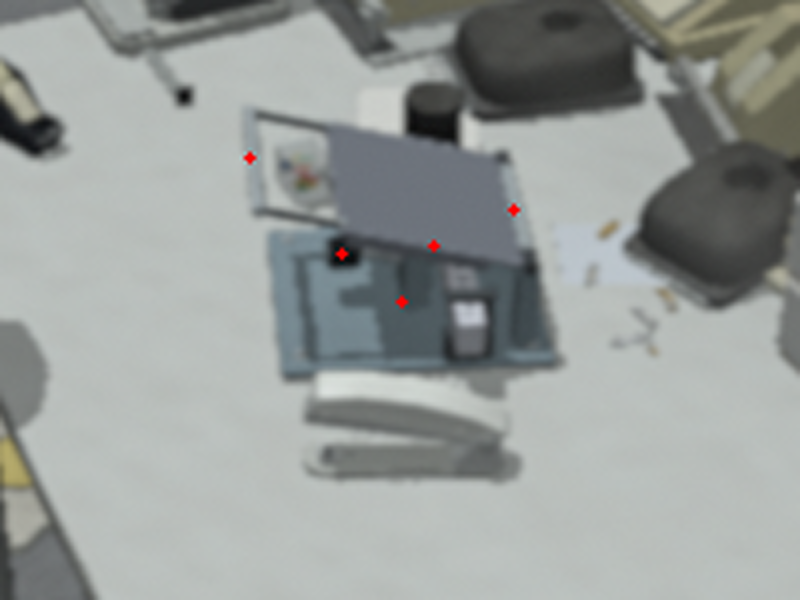

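View pics/top0z.png

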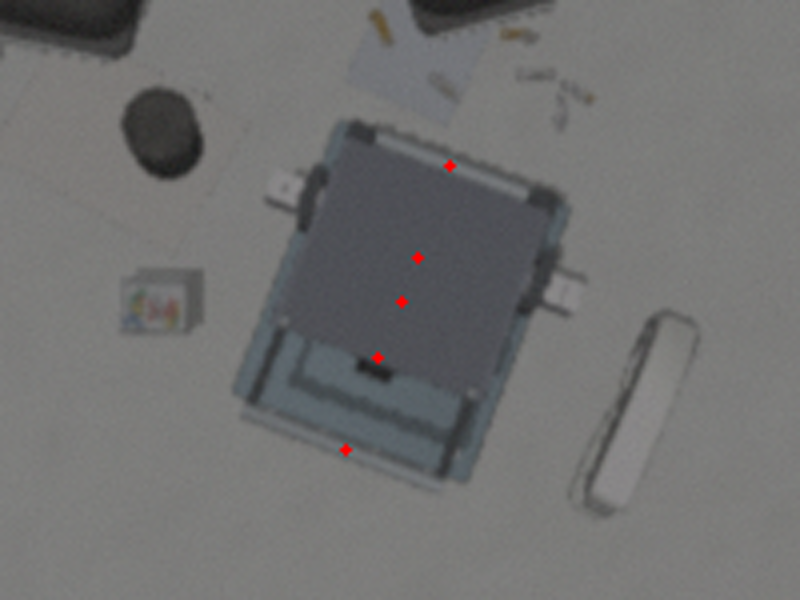

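The red model points sit on the bar, hinge and knob in both pictures, so the fit is good. Going to the bar, gripping it and reading the force.

```bash
python3 - <<'E'
from h import *
m,u=model(np.load("fit.npy")); B=m["cover_bar"]; R=down(u)
robot.movep(list(B+[0,0,130]),list(R)); grip(0.5,15)
o=robot.observe(); print(o["t"],o["tcp_pos"],np.round(o["contact_force"],1))
snap("side","s1.png")
robot.servo_line(list(B+[0,0,-17]),feed=120)
o=robot.observe(); print(o["t"],o["tcp_pos"],np.round(o["contact_force"],1))
grip(0.0,15)
o=robot.observe(); print(o["t"],o["tcp_pos"],np.round(o["contact_force"],1),o["grip_width"]*92)
snap("side","s2.png");snap("top","t2.png")
for c in("side","top"):
    pp("cover_bar",c)
    im=cv2.imread("pics/%s2.png"%c[0]); a,b=px(c,m["gauge"]).astype(int); cv2.imwrite("pics/%s2z.png"%c[0],cv2.resize(im[max(0,b-85):b+65,a-100:a+100],None,fx=4,fy=4,interpolation=cv2.INTER_CUBIC))
E
```

```text
5.3167 [489.67524322  50.77137806 265.72668625] [ 0.8 -0.2 -0. ]
6.7417 [490.2110973   50.88278005 119.31302169] [ 0.2 -0.4 -1. ]
7.3833 [489.78928893  50.82565574 118.79228804] [-0.1 -0.3  0.8] 9.432176456931991
cover_bar side 0.97 [493.8  48.8 138.5] [311. 197.]
cover_bar side 0.28 [693.6 169.5   3.6] [354. 196.]
```

View pics/s2z.png

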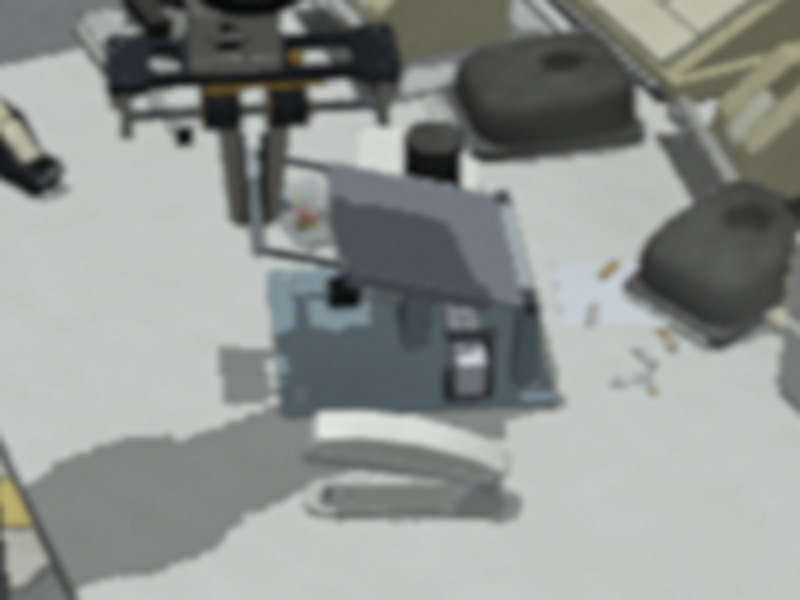

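The bar (near (255,190) in the zoom) sits between the fingers. The grip width is 9.4 mm and there is almost no side force. Folding along the arc, watching the force.

```bash
python3 - <<'E'
from h import *
p=np.load("fit.npy"); m,u=model(p); off=np.array([0,0,-17.])
for th in np.linspace(p[3],np.pi/2,9)[1:]:
    X=model([*p[:3],th])[0]["cover_bar"]+off
    robot.servo_line(list(X),feed=90)
    o=robot.observe(); f=np.array(o["contact_force"]); print(round(th,2),round(o["t"],2),"u,v,z",(f@u).round(1),(f@np.cross([0,0,1],u)).round(1),f[2].round(1),(np.array(o["tcp_pos"])-X).round(1),round(o["grip_width"]*92,1))
    if np.linalg.norm(f)>35: print("STOP"); break
snap("side","s3.png");snap("top","t3.png")
for c in("side","top"):
    pp("cover_bar",c);pp("cover_hinge",c)
    im=cv2.imread("pics/%s3.png"%c[0]); a,b=px(c,m["gauge"]).astype(int); b-=20;cv2.imwrite("pics/%s3z.png"%c[0],cv2.resize(im[max(0,b-75):b+75,a-100:a+100],None,fx=4,fy=4,interpolation=cv2.INTER_CUBIC))
E
```

```text
0.46 8.07 u,v,z -3.1 -0.7 3.4 [-0.7  0.1 -0. ] 9.1
0.62 8.55 u,v,z -8.3 -0.8 7.3 [-1.8  0.2  0.1] 9.4
0.78 9.03 u,v,z -13.5 -3.2 14.2 [-3.1  0.4  0.5] 9.3
0.93 9.52 u,v,z -16.7 -4.3 22.9 [-3.1  0.2  1.6] 9.3
1.09 10.0 u,v,z -12.3 -5.4 22.4 [-0.3 -1.   3.2] 9.4
1.25 10.48 u,v,z -4.0 -4.3 15.2 [ 1.8 -2.1  3.2] 9.3
1.41 10.97 u,v,z 0.7 -3.8 8.3 [ 2.2 -2.8  2.5] 9.4
1.57 11.45 u,v,z 2.7 -4.2 4.6 [ 1.9 -3.4  1.5] 9.3
cover_bar side 0.95 [666.8 -12.8 272.6] [382. 151.]
cover_bar side 0.42 [550.3  30.5  53.4] [332. 220.]
cover_hinge side 0.7 [666.4 -13.8 270.7] [382. 152.]
cover_hinge side 0.64 [663.1  -9.7  81.7] [375. 210.]
```

View pics/s3z.png

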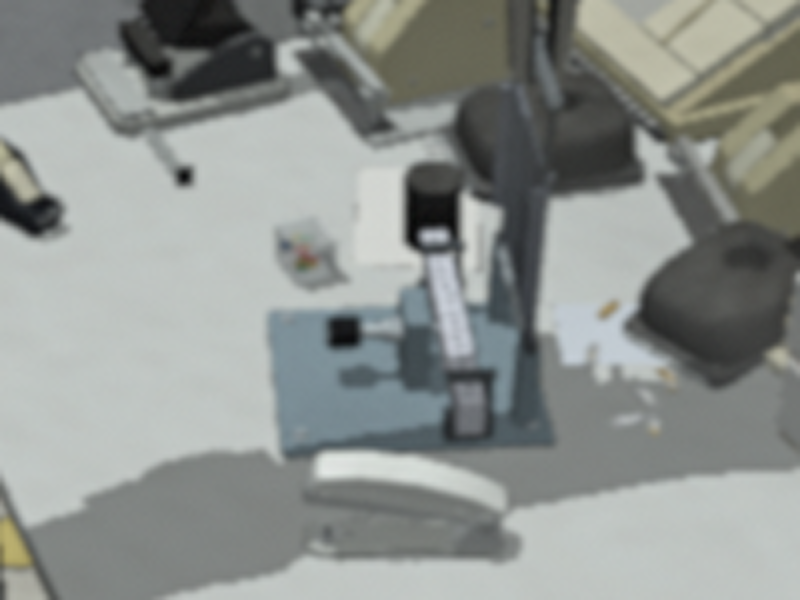

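The cover stands about upright: panel around x≈520 in the zoom, bar near (545,40). Knob, pin box, can and stapler look untouched. I'll release, rise, then measure the angle with several looks.

```bash
python3 - <<'E'
from h import *
p=np.load("fit.npy"); m,u=model(p); v=np.cross([0,0,1],u)
o=robot.observe(); f=np.array(o["contact_force"]);print(o["t"],f@u,f@v,f[2],((np.array(o["tcp_pos"])-m["cover_hinge"])@u).round(1),o["tcp_pos"])
grip(0.5)
o=robot.observe(); f=np.array(o["contact_force"]);print(o["t"],f@u,f@v,f[2],((np.array(o["tcp_pos"])-m["cover_hinge"])@u).round(1),o["tcp_pos"])
T=np.array(o["tcp_pos"])
robot.servo_line(list(T+[0,0,50]),feed=120)
# toward above knob, knob orientation
K=m["plunger_knob"]
robot.movep(list(K-60*u+[0,0,200]),list(down(v)))
print(robot.observe()["t"],robot.observe()["tcp_pos"])
for k in range(3):
  for c in("side","top"):
    viewer.read_camera(c)
    for n in("cover_bar","cover_hinge","plunger_knob","gauge","seat_hole"):
      for d in viewer.pinpoint(n,c)[:2]:
        X=w(c,d["at"]); e=X-m["gauge"]; print(c,n,round(d["confidence"],2),"uvz",(e@u).round(1),(e@v).round(1),X[2].round(1))
snap("side","s4.png");snap("top","t4.png")
for c in("side","top"):
    im=cv2.imread("pics/%s4.png"%c[0]); 
    M=model([*p[:3],np.pi/2])[0]
    for n in ("cover_hinge","cover_bar"):
      for s in(-60,0,60): cv2.circle(im,tuple(int(round(a)) for a in px(c,M[n]+s*v)),0,(0,0,255),-1)
    a,b=px(c,m["gauge"]).astype(int); b-=20;cv2.imwrite("pics/%s4z.png"%c[0],cv2.resize(im[max(0,b-75):b+75,a-100:a+100],None,fx=4,fy=4,interpolation=cv2.INTER_CUBIC))
print(robot.observe()["t"])
E
```

```text
11.75 1.2960868665707348 -5.691932396217221 4.4260959377706826 2.4 [663.04306668 -11.21405755 254.45106997]
12.4417 -0.3820378611008899 -0.07180030537282504 0.2608391552033944 -0.0 [661.52244763  -7.97604112 252.95932835]
14.1667 [491.62654505  50.01593539 249.89128884]
side cover_bar 0.93 uvz 80.1 -2.4 274.4
side cover_hinge 0.69 uvz 73.8 -1.3 80.9
side plunger_knob 0.51 uvz -45.6 -0.2 53.2
side gauge 0.41 uvz -287.9 249.2 -0.1
side seat_hole 0.76 uvz 22.9 -0.7 51.4
top cover_bar 0.57 uvz 75.5 1.6 273.6
top cover_hinge 0.83 uvz 72.3 -0.8 82.6
top seat_hole 0.94 uvz 24.4 3.2 46.7
side cover_bar 0.8 uvz 81.3 -6.2 274.1
side cover_hinge 0.7 uvz 75.2 -0.3 82.5
side cover_hinge 0.16 uvz -44.1 2.2 50.4
side plunger_knob 0.57 uvz -48.9 0.8 52.6
side gauge 0.75 uvz -1.7 4.0 -0.0
side seat_hole 0.78 uvz 28.2 0.8 51.5
top cover_bar 0.88 uvz 77.7 -0.4 270.2
top cover_bar 0.72 uvz -21.6 -161.7 2.4
top cover_hinge 0.68 uvz 71.0 2.7 84.1
top seat_hole 0.67 uvz 23.2 1.5 47.0
top seat_hole 0.16 uvz 73.6 -0.3 81.7
side cover_bar 0.74 uvz 79.8 -4.8 275.3
side cover_hinge 0.91 uvz 75.2 -0.4 80.1
side cover_hinge 0.3 uvz -21.5 -161.4 1.2
side plunger_knob 0.46 uvz -47.1 0.8 53.5
side seat_hole 0.96 uvz 29.1 -1.0 51.1
side seat_hole 0.32 uvz -293.7 248.9 1.5
top cover_bar 0.76 uvz 79.9 0.5 271.0
top cover_bar 0.48 uvz 73.0 1.8 80.5
top cover_hinge 0.93 uvz 71.1 2.2 82.0
top plunger_knob 0.52 uvz 78.4 -1.1 274.0
top seat_hole 0.94 uvz 22.6 0.2 50.1
16.0667
```

View pics/s4z.png

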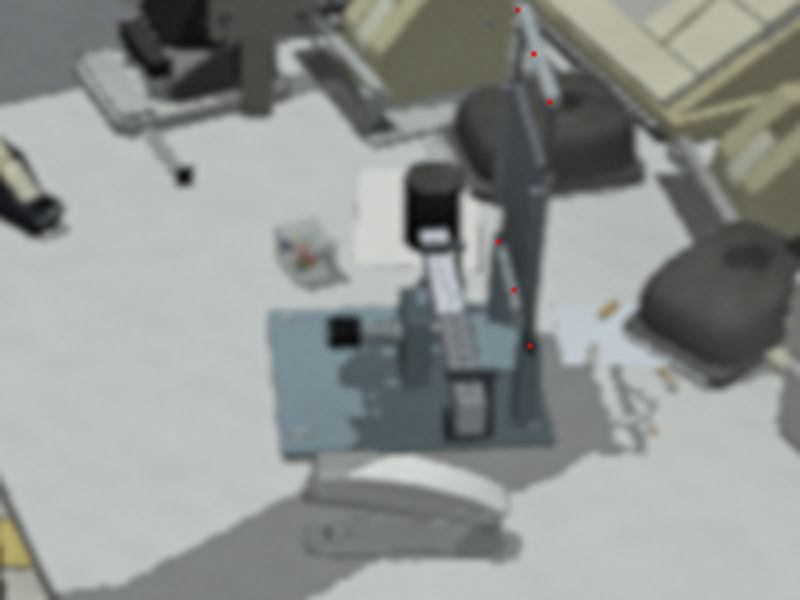

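View pics/t4z.png

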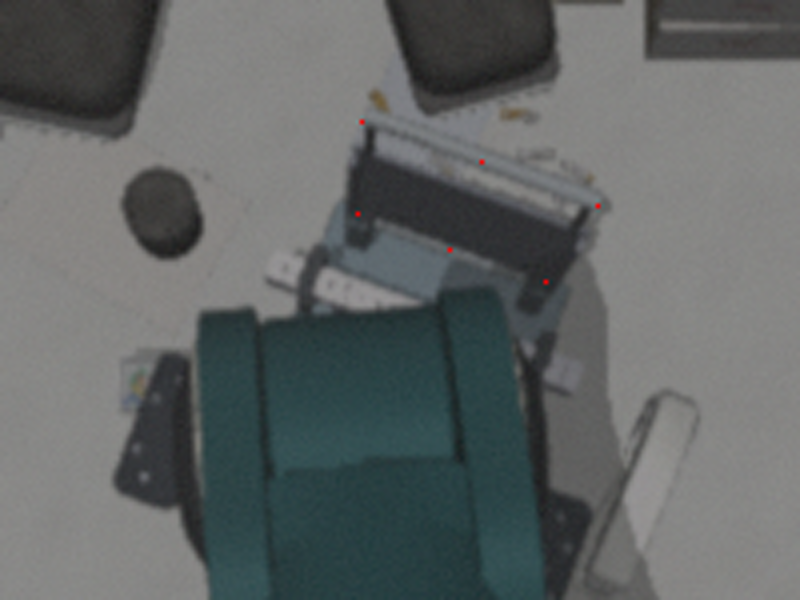

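The side view shows the bar at about (540,60) zoomed, some 6 mm past the model's exact vertical. That is roughly 0.03 rad, or 1.7°, and the hinge dots match. The cover is upright within measurement error and is holding there. The knob at (345,330) is free. Next I grip it from above.

```bash
python3 - <<'E'
from h import *
p=np.load("fit.npy"); m,u=model(p); v=np.cross([0,0,1],u); K=m["plunger_knob"]-1*u
R=down(v)
robot.servo_line(list(K+[0,0,100]),feed=150)
robot.servo_line(list(K+[0,0,-18]),feed=100)
o=robot.observe(); f=np.array(o["contact_force"]);print(o["t"],f@u,f@v,f[2],o["tcp_pos"])
grip(0.0,50)
o=robot.observe(); f=np.array(o["contact_force"]);print(o["t"],f@u,f@v,f[2],o["tcp_pos"],o["grip_width"]*92)
snap("side","s5.png"); pp("plunger_knob","side")
im=cv2.imread("pics/s5.png"); a,b=px("side",m["gauge"]).astype(int); b-=20;cv2.imwrite("pics/s5z.png",cv2.resize(im[b-75:b+75,a-100:a+100],None,fx=4,fy=4,interpolation=cv2.INTER_CUBIC))
E
```

```text
18.325 -0.2908777191275002 0.2023966843595992 0.7965055190065905 [547.61976227  31.1924484   32.61214232]
18.8083 -0.6318493074066146 0.8262608928682563 2.5913052099461673 [547.35111869  31.45737839  32.29421788] 22.694826315664248
```

View pics/s5z.png

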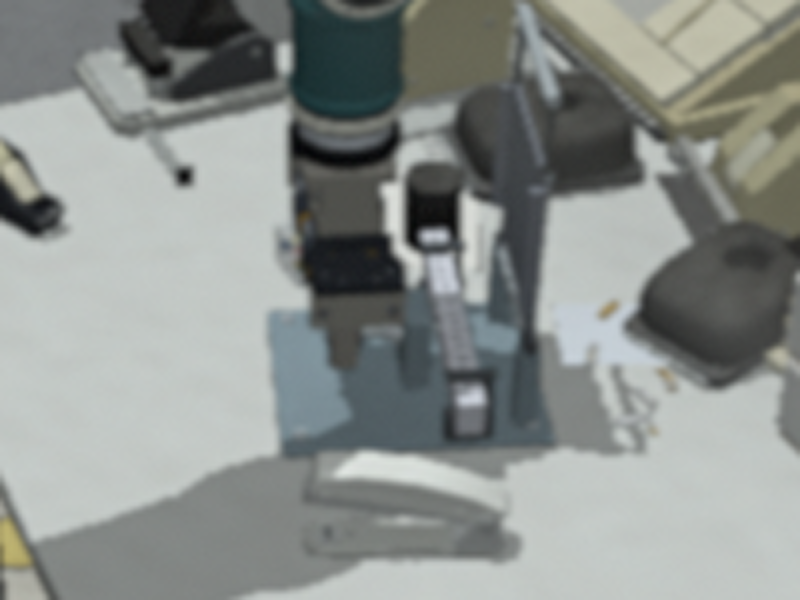

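The fingers hold the knob (zoom (345,335), width 22.7 mm) and the cover is still up. Pulling in steps.

```bash
python3 - <<'E'
from h import *
p=np.load("fit.npy"); m,u=model(p); v=np.cross([0,0,1],u)
S=np.array(robot.observe()["tcp_pos"]); C=m["plunger_knob"]-1*u+[0,0,-18]
grip(0.0,60)
for d in (4,8,12,15,17,19,21):
    robot.servo_line(list(C-d*u),feed=25); robot.hold(0.15)
    o=robot.observe(); f=np.array(o["contact_force"]); e=np.array(o["tcp_pos"])-S
    print(d,round(o["t"],2),"moved",(-e@u).round(1),(e@v).round(1),e[2].round(1),"F",(f@u).round(1),(f@v).round(1),f[2].round(1),round(o["grip_width"]*92,1))
    if f@u>22: print("stop reached"); break
snap("side","s6.png"); pp("plunger_knob","side"); pp("cover_bar","side"); pp("cover_hinge","side")
im=cv2.imread("pics/s6.png"); a,b=px("side",m["gauge"]).astype(int); b-=20;cv2.imwrite("pics/s6z.png",cv2.resize(im[b-75:b+75,a-100:a+100],None,fx=4,fy=4,interpolation=cv2.INTER_CUBIC))
E
```

```text
4 19.58 moved 2.6 0.1 0.0 F 4.7 2.1 -0.2 22.8
8 20.04 moved 6.1 0.1 0.0 F 5.6 2.9 -1.9 22.3
12 20.5 moved 9.5 0.2 0.1 F 8.1 2.6 -1.1 22.3
15 20.92 moved 12.2 0.2 0.1 F 8.2 2.4 -4.8 22.8
17 21.32 moved 13.9 0.3 0.1 F 8.5 3.5 -5.3 22.4
19 21.72 moved 15.7 0.3 0.1 F 9.4 3.7 -6.0 22.3
21 22.12 moved 16.0 0.3 0.1 F 13.1 3.3 -10.0 22.7
plunger_knob side 0.5 [530.1  40.   53.6] [324. 220.]
plunger_knob side 0.25 [692.2 173.    1.2] [353. 197.]
cover_bar side 0.62 [663.2 -13.2 271.4] [381. 151.]
cover_hinge side 0.66 [662.3  -6.3  82.6] [374. 209.]
```

View pics/s6z.png

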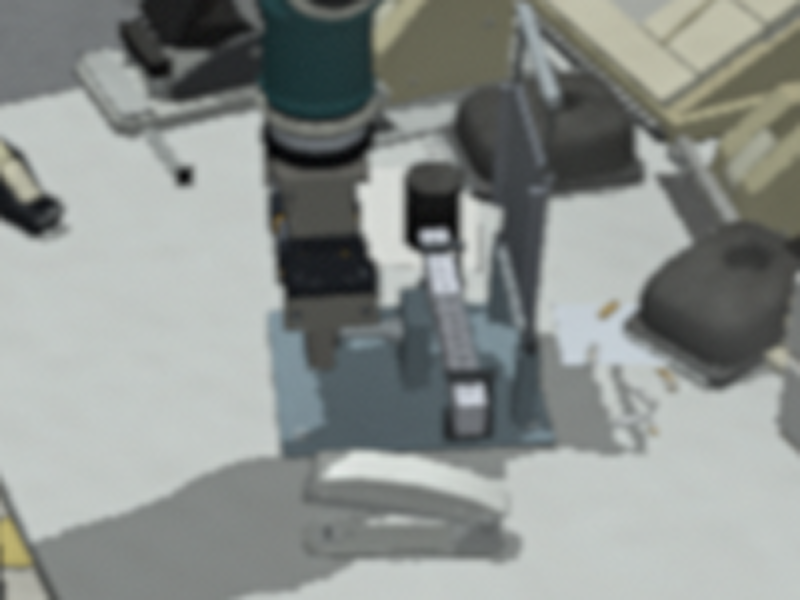

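Travel stopped at 16.0 mm and the force stepped up, so the plunger is on its stop. The knob has shifted in the image from about x 331 to 324, and it hasn't slipped. I'll add a small margin, check that it holds, and hand in.

```bash
python3 - <<'E'
from h import *
p=np.load("fit.npy"); m,u=model(p); C=m["plunger_knob"]-1*u+[0,0,-18]
robot.servo_line(list(C-22*u),feed=25); 
for k in range(2):
    robot.hold(0.5); o=robot.observe(); print(o["t"],np.array(o["contact_force"])@u,(np.array(o["tcp_pos"])-C)@u,o["grip_width"]*92)
for n in("can","pins","stapler","dispenser"):pp(n,"side",1)
robot.job_done()
E
```

```text
23.0667 16.27349501326653 -15.855207527139171 22.565451912496982
23.5667 16.322561304045788 -15.830563893831748 22.545122738440366
can side 0.57 [692.9 172.    1.8] [353. 196.]
stapler side 0.68 [ 519.  -128.1    1.1] [347. 273.]
dispenser side 0.96 [397.8 348.1  -1.6] [247. 190.]
the job is handed in; nothing more can be done
```

The gauge is unlocked: the cover stands upright by itself and the gripper is holding the plunger fully back. The job was handed in at about 24 s of the 48 s allowed.

- **Cover:** I pinched the grip bar, folded the cover up along its arc and let go. It stayed where I left it. Camera readings put the bar about 4 to 6 mm behind exact vertical, roughly 0.02 to 0.03 rad. That is close to the measuring error, so I did not correct it. The last reading, taken with the plunger back, was only about 2 to 3 mm off.
- **Plunger:** I gripped the knob from above and pulled it 16.0 mm, where it stopped moving and the force rose from about 9 N to 13 N. I pulled slightly harder, and the hold was steady at about 16 N over the last second, with the grip width unchanged.
- **Forces:** The largest force I read was about 29 N, partway through folding the cover.
- **Things round the gauge:** The last check found the can, stapler and dispenser within about 4 mm of their starting positions. The network missed the pin box that time; I did not go near it, and it looked unmoved once the cover was up.

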